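# Tap-centre a bud vase on a banding wheel

### The arm

A 6-joint arm with a two-finger parallel gripper is mounted at the origin on the work surface; the furniture and walls round the work are solid. World frame = base frame: x ahead of the robot, y to its left, z up, the work surface at z = 0. Lengths are in m, angles in rad, forces in N, time in s.
With the tool pointing down it reaches from about 0.375 to 0.975 m from the base axis. Payload 3.8 kg.
Tool frame: the origin (TCP) lies between the finger pads; the fingertips stand bot.tip_extent ahead of it and the grasp point (between the pads) lies 3 mm ahead of it (bot.tip_extent is the distance from the TCP to the fingertips, in m); z points along the fingers, y is the line along which they close (so a half turn about z gives the same grasp; the last joint's range is limited). The gripper opens to 88 mm and grips with 3 to 60 N. Pads are 18 mm wide; open, the fingers measure 123 mm over their backs; the gripper's body (75 mm by 187 mm) begins 45 mm behind the grasp point.
Start: joints at [-0.037, 0.264, 1.604, -0, 1.274, -0.037], TCP at [0.675, -0, 0.261] pointing down, gripper open.
Joint ranges: [-2.63, 2.63], [-0.94, 2.18], [0.31, 2.57], [-1.31, 4.45], [0, 2.66], [-2.55, 2.55]. Speed limits (rad/s): [2.57, 2.57, 3.14, 3.14, 3.14, 3.14].

### API

Orientations are given as a unit quaternion [w, x, y, z].
In Python, from workcell import bot gives the robot as it stands. The module is installed in compiled form; this text tells all that it offers.
- The arm moves only by the shell command python3 -m jog 'ROWS' [FORCE]. ROWS is a JSON object of lists of equal length, an entry for each row: "slide": the shift along the tool's x, y, z in units of 25 mm (1.0 is 25 mm), a list of three; "twist": the turn about the tool's z in degrees; "jaw": the opening, from 0 (shut) to 1 (fully open). A call has 1 to 10 rows; each row shifts and turns the commanded pose from where the row before left it, along the tool's axes as they then stand; what a row does not reach is not made up. A row lasts 1/12 s, in which the tool goes at most 41.7 mm and 7.16 degrees, less where a joint would pass 70% of its speed; a pose out of reach is approached as far as the arm can. A call is refused whole if a number of a shift passes 1 or a number of a turn 7.16, either way. A call with a gripper value outside its range is refused whole. The fingers move at their own pace and stop on an object; FORCE is the grip in N (left out, the last holds). Time passes only in rows, so rows that do not move let the fingers close. It gives the time, the measured TCP pose, the force, the opening and the grip force at its end, in the units of the state.
- bot.sense(): the state, without advancing time (a new reading comes with each control period).
- bot.read_camera(name): name is "scene" or "side" or "wrist"; returns a dict with "image" (420x560x3 uint8, blue, green, red), "fx", "fy", "cx", "cy" (pixels), "origin" and "orientation" of the camera in the world; the wrist camera has in their place "mount" (4x4, takes a point from camera to tool coordinates, whose origin is the TCP and whose axes are the flange's). Camera axes: x right, y down, z forward; pixel columns grow to the right and rows downward; lengths in m; the calibration is good to about 2 mm. The wrist camera is an equidistant fisheye: a pixel r from the principal point sees the ray r / f radians off the axis. A picture is of the moment at which its call begins: read the wrist's pose just before it. There is no depth.
- bot.job_done(): hands the job in; it is judged then, once.
The state is a dict: "clock": time; "joint_pos": joint angles; "joint_velocities": joint speeds; "tau": joint torques, N m; "tool_pos": TCP position; "ee_rot": TCP orientation; "contact_force": force on the tool from outside, world axes, zero at the start; "wrist_torque": the same for the moment, N m; "opening": finger opening in m; "grip_force": force on a finger pad.
Only numpy, scipy, OpenCV 4.12 (cv2) and the standard library are available. Lean on these libraries where they do the work, as an engineer would, in place of code of your own. Each camera call takes 0.05 s, during which the arm holds its last target. There are 200 camera calls.

### The job

The little terracotta bud vase stands off-centre on the banding wheel. Nudge it to the middle with light taps or pushes of the fingers from outside, until its foot stands wholly inside the heavy dark ring round the wheel's centre. Do not take it between the fingers, lift it, tip it over or hit it hard, and leave the cup, the tub and the plaster plug where they are.

Things in the scene. Friction and masses are not known exactly. Their poses are not given: they have to be found in the camera images.
- bud_vase: terracotta-coloured round-bellied bud vase, loose, 66 mm tall, 0.12 kg; origin: centre of its underside, z up its axis. Flat foot, radius 16 mm; widest (radius 30) 24 mm above the foot, where an upright finger beside it meets it; neck radius 12 at 53-59 mm, lip 14.5. Pushed at the belly it slides (friction about 0.35) and stops with the finger; pushed at neck or lip it tips.
- vase_mouth (a point): centre of the vase's mouth, on its axis, 66 mm above the underside
- banding_wheel: banding wheel, fixed and locked: green foot (116 mm across), stem and flat round aluminium head, 124 mm diameter, 14 mm thick, top 88 mm above the table; origin on the axis at table height. Black lock screw on the stem, under the head. On the head two fine ring lines (104, 84 mm diameter) and one heavy dark ring, 23 mm inner and 26 mm outer radius, round the centre.
- wheel_centre (a point): centre of the wheel head's top face, 88 mm above the table
- cup: unglazed cup, loose, 62 mm across, 55 mm tall; origin under its centre; stands on the thin grey sheet between robot and wheel; leave alone
- tub: white plastic tub with slip, loose, 94 mm across, 52 mm tall; origin under its centre; stands on the thin grey sheet between robot and wheel; leave alone
- plug: white plaster plug, loose, 30 mm across, 28 mm tall; origin under its centre; stands on the thin grey sheet between robot and wheel; leave alone
Mind the look-alikes: they are no part of the job. Leave any turquoise look-alike of the bud_vase alone.

How it is judged:
At the end, for the whole second after the job is handed in: The vase stands upright and at rest on the wheel head, its axis within 7 mm of the wheel's centre (foot wholly inside the heavy ring); cup, tub and plug within 20 mm of where they stood (horizontal distance between bud_vase and wheel_centre below 0.007 m and angle between bud_vase's own z axis and vertical below 0.08 rad and z of bud_vase in the frame of wheel_centre between -0.004 and 0.004 m and linear speed of bud_vase below 0.01 m/s and distance of each of cup, tub, plug from where it was at the start of the episode below 0.02 m); the robot touches nothing.
It fails at once if the vase is tipped by more than 0.35 rad or falls off the wheel head (angle between bud_vase's own z axis and vertical above 0.35 rad or z of bud_vase in the frame of wheel_centre below -0.015 m).
It fails at once if the vase is lifted more than 12 mm off the wheel head (z of bud_vase in the frame of wheel_centre above 0.012 m).
It fails at once if the vase is taken between the fingers (grasp point within 20 mm of its axis and lower than 8 mm above its mouth) (horizontal distance between the grasp point and vase_mouth below 0.02 m and z of the grasp point in the frame of vase_mouth below 0.008 m).
It fails at once if the vase is pressed or hit with more than 15 N, or knocked along faster than 0.3 m/s (contact force between the fingers and bud_vase above 15 N or linear speed of bud_vase above 0.3 m/s).
It fails at once if the cup, the tub or the plug is moved by more than 20 mm (distance of any of cup, tub, plug from where it was at the start of the episode above 0.02 m).
It also fails if it takes over 48 s, if anything falls off the work surface, if the arm or the gripper's body presses on something with over 40 N, if the wrist force passes 120 N, or if a joint passes its speed limit or range.

## Working session

There is one attempt and no reset: what is moved stays moved. The work goes in short steps, Python scripts to look and compute and a shell command to move; the robot and the scene stay as the last step left them, time stands still between calls to the robot, and variables do not carry over. Pictures are saved under pics/ and viewed, at most 10 in all, crops included, and the job is handed in when it is done.

```bash
mkdir -p pics; cat > h.py <<'E'
import numpy as np, cv2
from scipy.spatial.transform import Rotation as R
from workcell import bot
def Rq(q): return R.from_quat([q[1],q[2],q[3],q[0]]).as_matrix()
def snap(n,f):
    c=bot.read_camera(n); cv2.imwrite('pics/'+f,c['image']); return c
def onplane(c,u,v,z):
    d=Rq(c['orientation'])@np.array([(u-c['cx'])/c['fx'],(v-c['cy'])/c['fy'],1]); o=np.array(c['origin'])
    return o+d*(z-o[2])/d[2]
def proj(c,p):
    q=Rq(c['orientation']).T@(np.array(p)-c['origin']); return q[0]/q[2]*c['fx']+c['cx'],q[1]/q[2]*c['fy']+c['cy']
E
python3 - <<'E'
from h import *
s=bot.sense(); print(s['tool_pos'],s['ee_rot'],s['clock'],bot.tip_extent)
a=snap('scene','scene.png');b=snap('side','side.png')
for c in(a,b): print({k:c[k] for k in c if k!='image'})
E
```

```text
[6.74340164e-01 4.96765182e-06 2.59430740e-01] [-0.00080613  0.70711636  0.70709636 -0.0007402 ] 0.0 0.022
{'fx': 413.4717136200892, 'fy': 413.4717136200892, 'cx': 282.338548039682, 'cy': 202.81073086092601, 'origin': array([ 0.02500741, -0.37269536,  0.77465712]), 'orientation': array([-0.34484837,  0.84245355, -0.38494596,  0.15221113])}
{'fx': 425.68040684506013, 'fy': 425.68040684506013, 'cx': 277.1166213727499, 'cy': 212.25302028590934, 'origin': array([ 0.03232463, -0.65905112,  0.41741107]), 'orientation': array([-0.55413446,  0.77661678, -0.25045864,  0.16453523])}
```

View pics/scene.png

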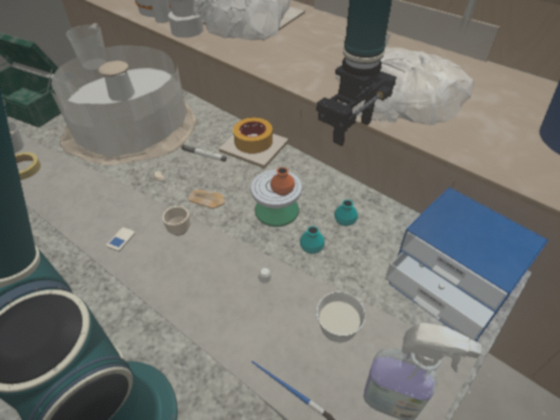

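View pics/side.png

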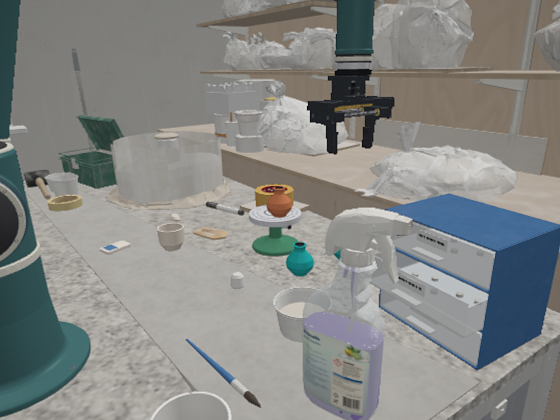

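Candidates in the scene view: a terracotta vase on the wheel (283,183), turquoise vases at (313,240) and (347,212), and an orange bowl (253,134). I choose the terracotta one on the wheel and check it in a close crop.

```bash
python3 - <<'E'
from h import *
a=cv2.imread('pics/scene.png')[155:235,235:325]; b=cv2.imread('pics/side.png')[175:255,235:325]
cv2.imwrite('pics/crop.png',np.hstack([cv2.resize(a,None,fx=4.4,fy=4.4,interpolation=2),cv2.resize(b,None,fx=4.4,fy=4.4,interpolation=2)]))
E
```

```text
(no output)
```

View pics/crop.png

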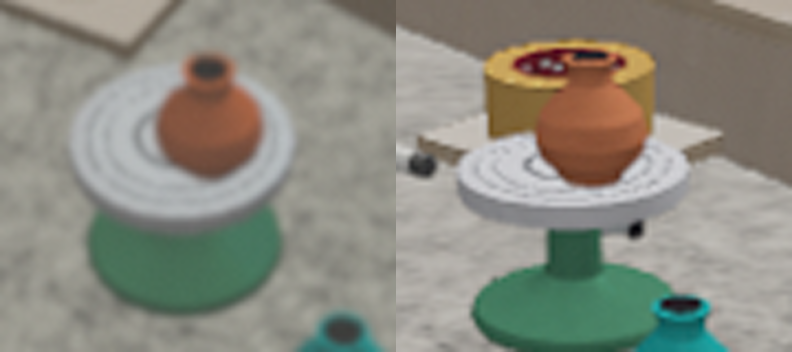

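The crop confirms the terracotta vase. It sits to the right of centre on the head: mouth at scene (283,170.5) and side (279,187.7), wheel head centre near (276.6,187) and (275.5,214). Next I fit positions.

```bash
python3 - <<'E'
from h import *
from scipy.optimize import least_squares
a=bot.read_camera('scene');b=bot.read_camera('side')
t=np.linspace(0,2*np.pi,361)
def ext(c,x,y,z,r):
    p=np.array([proj(c,(x+r*np.cos(k),y+r*np.sin(k),z)) for k in t]); return np.r_[p.min(0),p.max(0)]
obs={'s':(a,[235+70/4.4,155+63/4.4,235+296/4.4,155+220/4.4]),'d':(b,[248.9,204.8,302,223])}
for k,(c,o) in obs.items():
    r=least_squares(lambda p:ext(c,p[0],p[1],.088,.062)-o,[.6,0]); print(k,r.x,r.fun.round(1))
for n,c,uv in(('s',a,(283.0,170.6)),('d',b,(279.1,187.8))): print('mouth',n,onplane(c,*uv,.154))
for n,uv in(('cup',(176,215)),('tub',(340,310)),('plug',(265,271)),('tq1',(313,230)),('tq2',(347,203))):print(n,onplane(a,*uv,{'cup':.055,'tub':.052,'plug':.028}.get(n,.066)))
E
```

```text
s [0.55837164 0.11916473] [-0.   0.1  0.  -0.1]
d [0.55437572 0.1100111 ] [-0.3  0.1  0.3 -0.1]
mouth s [0.55550464 0.09547168 0.154     ]
mouth d [0.55300683 0.09097876 0.154     ]
cup [0.35527202 0.25857859 0.055     ]
tub [ 0.40536412 -0.18118114  0.052     ]
plug [0.38884714 0.00363292 0.028     ]
tq1 [ 0.52224587 -0.02195861  0.066     ]
tq2 [ 0.64176442 -0.03119469  0.066     ]
```

Wheel centre is about (0.556, 0.114) and the vase about (0.554, 0.093), so it needs a push of about 21 mm in +y. Tool x is world +y, tool y is world +x. I close the fingers, move above the near side and look with the wrist camera.

```bash
python3 -m jog '{"slide":[[0.2,-0.8,0],[0.2,-0.8,0],[0.2,-0.8,0],[0.2,-0.8,0],[0.2,-0.8,0],[0.2,-0.8,0],[0,0,0],[0,0,0],[0,0,0],[0,0,0]],"twist":[0,0,0,0,0,0,0,0,0,0],"jaw":[0,0,0,0,0,0,0,0,0,0]}'
python3 - <<'E'
from h import *
s=bot.sense();print(s['tool_pos'],s['ee_rot'],s['opening']);c=snap('wrist','w1.png');print({k:c[k] for k in c if k!='image'})
E
```

```text
clock: 1.03
tool_pos: [0.556, 0.0298, 0.2608]
ee_rot: [0.0, 0.707, 0.707, 0.0]
contact_force: [-0.7, 0.8, -0.4]
opening: 0.0234
grip_force: 0.0
[0.55599716 0.02979767 0.26083764] [3.18372083e-04 7.07146397e-01 7.07067053e-01 2.31282748e-04] 0.02344220707209948
{'fx': 325.19226210127806, 'fy': 325.19226210127806, 'cx': 285.45016786709095, 'cy': 206.33489228961417, 'mount': array([[-5.88287621e-04, -9.53840578e-01, -3.00312847e-01,
         7.78282045e-02],
       [ 9.99999622e-01, -3.68701836e-04, -7.87860489e-04,
        -7.44504996e-04],
       [ 6.40767406e-04, -3.00313197e-01,  9.53840434e-01,
        -1.23501141e-01],
       [ 0.00000000e+00,  0.00000000e+00,  0.00000000e+00,
         1.00000000e+00]])}
```

View pics/w1.png

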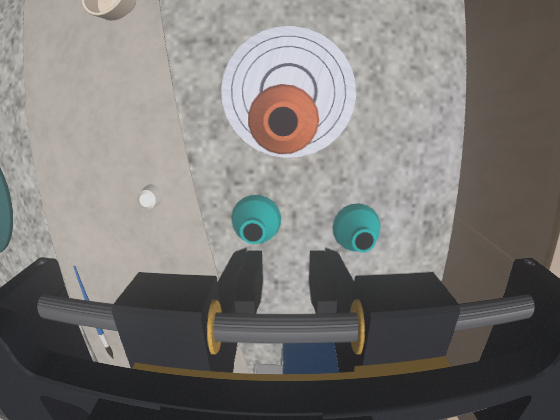

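The wrist view shows the wheel head spanning columns 221–356 and rows 26–157, and the vase mouth at (283,121), on the near side of the centre. I convert these to positions with the fisheye model.

```bash
cat >> h.py <<'E'
from scipy.optimize import least_squares
def wray(c,s,u,v):
    d=np.array([u-c['cx'],v-c['cy']]);r=np.hypot(*d);th=r/c['fx']
    ray=np.r_[np.sin(th)*d/r,np.cos(th)]; M=c['mount'];W=Rq(s['ee_rot'])
    return W@M[:3,3]+s['tool_pos'],W@M[:3,:3]@ray
def won(c,s,u,v,z):
    o,d=wray(c,s,u,v);return (o+d*(z-o[2])/d[2])[:2]
def circ(c,s,pts,z,r=None):
    P=np.array([won(c,s,*p,z) for p in pts])
    f=lambda q:np.hypot(*(P-q[:2]).T)-(q[2] if r is None else r)
    return least_squares(f,np.r_[P.mean(0),.03])
E
python3 - <<'E'
from h import *
s=bot.sense();c=bot.read_camera('wrist')
r=circ(c,s,[(221,92),(356,92),(289,26),(289,157)],.088);print('wheel',r.x,(r.fun*1e3).round(1))
r=circ(c,s,[(262,88),(316,88),(289,63)],.088);print('ring',r.x)
for v in (121,121.5):print('mouth',won(c,s,283.2,v,.154))
E
```

```text
wheel [0.55801834 0.12242207 0.06089082] [ 0.2  0.3 -0.3 -0.2]
ring [0.55837563 0.12382922 0.02419742]
mouth [0.55359177 0.0977512 ]
mouth [0.55359113 0.09739651]
```

The required shift is (+4.5, +25) mm, about 10° off tool x. I twist by +10°, line up behind the vase on that line, and come down beside the wheel head (TCP z about 0.122).

```bash
python3 -m jog '{"slide":[[0.35,-0.52,0],[0,0,0],[0,0,0.8],[0,0,0.8],[0,0,0.8],[0,0,0.8],[0,0,0.8],[0,0,0.8],[0,0,0.76],[0,0,0]],"twist":[5,5,0,0,0,0,0,0,0,0],"jaw":[0,0,0,0,0,0,0,0,0,0]}'
python3 - <<'E'
from h import *
s=bot.sense();print(s['tool_pos'],s['ee_rot'],s['opening'],s['contact_force']);c=snap('wrist','w2.png')
E
```

```text
clock: 1.97
tool_pos: [0.5394, 0.0385, 0.1173]
ee_rot: [-0.002, 0.766, 0.643, -0.003]
contact_force: [-0.6, -0.1, -0.4]
opening: 0.0003
grip_force: 0.0
[0.5393556  0.03846849 0.11729596] [-0.00241747  0.76612895  0.642675   -0.00307074] 0.00025921566384059895 [-0.55669838 -0.14741979 -0.41253139]
```

View pics/w2.png

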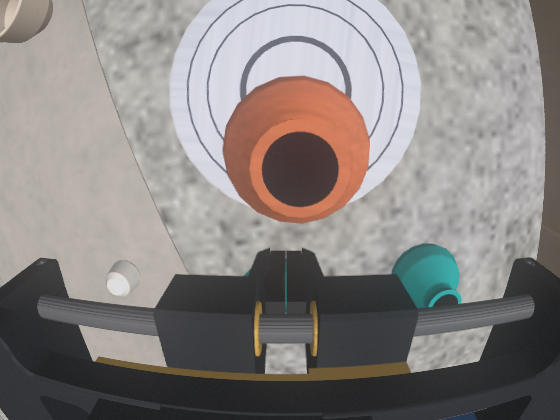

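The closer view shows the mouth at (300,169), the closed fingers at column 286, and the heavy ring's outer edges at columns 241 and 352 with its top at row 36. The tip is low, so I'll raise it 5 mm and first recompute from here.

```bash
python3 - <<'E'
from h import *
s=bot.sense();c=bot.read_camera('wrist')
r=circ(c,s,[(241,88),(352,88),(296,36),(262,47),(330,46)],.088,.026);w=r.x[:2];print('ring',w,r.fun.round(4))
r=circ(c,s,[(170,88),(421,88)]+[(178,135),(412,140)],.088,.062);print('wheel',r.x[:2],r.fun.round(4))
r=circ(c,s,[(249,170),(351,170),(300,132),(300,208)],.154);m=r.x;print('mouth',m,r.fun.round(4))
X=Rq(s['ee_rot'])[:2,:2]; p=s['tool_pos'][:2]
print('tool frame: centre',(w-p)@X,'vase',(m[:2]-p)@X)
E
```

```text
ring [0.55971526 0.12277161] [ 0.0002  0.0001 -0.0003  0.0001  0.0002]
wheel [0.55978826 0.12295018] [-0.0004 -0.0005 -0.0002  0.    ]
mouth [0.55436103 0.0971555  0.01255327] [ 0.0017  0.0017 -0.0018 -0.0017]
tool frame: centre [0.08632059 0.00433311] vase [0.06016374 0.00351392]
```

In the tool frame the vase is 60 mm ahead and the centre 86 mm ahead, nearly in line. I raise, shift sideways, approach and push slowly.

```bash
python3 -m jog '{"slide":[[0,0.15,-0.2],[0.3,0,0],[0.3,0,0],[0.1,0,0],[0.1,0,0],[0.1,0,0],[0.1,0,0],[0.1,0,0],[0.1,0,0],[0,0,0]],"twist":[0,0,0,0,0,0,0,0,0,0],"jaw":[0,0,0,0,0,0,0,0,0,0]}'
python3 -m jog '{"slide":[[0.1,0,0],[0.1,0,0],[0.1,0,0],[0.1,0,0],[0,0,0]],"twist":[0,0,0,0,0],"jaw":[0,0,0,0,0]}'
python3 - <<'E'
from h import *
s=bot.sense();print(s['tool_pos'],s['contact_force']);c=snap('wrist','w3.png')
E
```

```text
clock: 2.9
tool_pos: [0.5509, 0.068, 0.1266]
ee_rot: [-0.0, 0.766, 0.643, 0.0]
contact_force: [0.4, -0.4, 0.3]
opening: 0.0009
grip_force: 0.0
clock: 3.32
tool_pos: [0.5527, 0.078, 0.1267]
ee_rot: [-0.0, 0.766, 0.643, 0.0]
contact_force: [-0.3, -0.2, -0.4]
opening: 0.0005
grip_force: 0.0
[0.55274805 0.07798064 0.12669259] [-0.3375553  -0.24553544 -0.35230128]
```

View pics/w3.png

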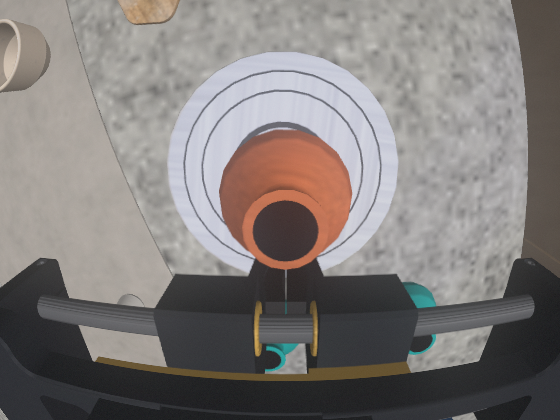

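The vase now touches the fingers: mouth at (285.5,231), wheel rim columns 168–398 with its top at row 52.

```bash
cat > m.py <<'E'
from h import *
def rep(rim,mouth):
    s=bot.sense();c=bot.read_camera('wrist')
    r=circ(c,s,rim,.088,.062);w=r.x[:2];m=won(c,s,*mouth,.154)
    X=Rq(s['ee_rot'])[:2,:2];p=s['tool_pos'][:2]
    print(w,r.fun.round(4),'centre',(w-p)@X,'vase',(m-p)@X,'need',(w-m)@X)
E
python3 -c "
from m import *
rep([(168,165),(398,165),(283,52),(215,74),(350,73)],(285.5,231))"
```

```text
[0.5580196  0.12080088] [-0.001  -0.0011  0.0002 -0.0001  0.0001] centre [ 0.04323882 -0.00223265] vase [ 0.03915723 -0.00081314] need [ 0.00408159 -0.00141951]
```

About 4–6 mm remains, so I push 5 mm more. Then I back off, rise, and check.

```bash
python3 -m jog '{"slide":[[0.1,0,0],[0.1,0,0],[0,0,0],[-0.2,0,0],[-0.5,0,0],[-0.5,0,0],[0,0,-0.8],[0,0,-0.8],[0,0,-0.8],[0,0,0]],"twist":[0,0,0,0,0,0,0,0,0,0],"jaw":[0,0,0,0,0,0,0,0,0,0]}'
python3 - <<'E'
from h import *
bot.read_camera('side'); bot.read_camera('side')
s=bot.sense();print(s['tool_pos']);c=snap('wrist','w4.png')
a=c['image'][0:240,140:440];cv2.imwrite('pics/w4c.png',cv2.resize(a,(750,600),interpolation=2))
E
```

```text
clock: 4.25
tool_pos: [0.5508, 0.0516, 0.1912]
ee_rot: [0.002, 0.766, 0.642, 0.003]
contact_force: [0.8, 0.8, 0.5]
opening: 0.0004
grip_force: 0.0
[0.54874321 0.05181045 0.18748834]
```

View pics/w4c.png

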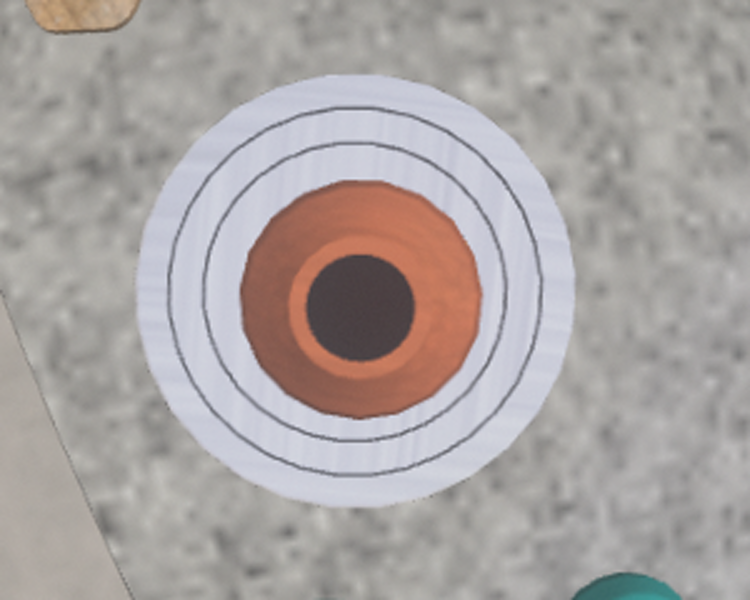

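The crop shows the rim at columns 137–575 and rows 73–508, the mouth at (360,307), and the belly at 240–482 by 180–418. The vase looks close to concentric with the rings. Now the numbers.

```bash
python3 -c "
from m import *
f=lambda u,v:(140+u/2.5,v/2.5)
rep([f(137,290),f(575,290),f(356,73),f(356,508)],f(360,307))
s=bot.sense();c=bot.read_camera('wrist')
print('84',circ(c,s,[f(203,291),f(507,291),f(355,142),f(355,440)],.088).x)
print('belly',circ(c,s,[f(240,299),f(482,299),f(361,180),f(361,418)],.112).x, s['tool_pos'])"
```

```text
[0.55715435 0.12240748] [-0.0016 -0.0016 -0.0011 -0.0012] centre [ 0.07095505 -0.00312745] vase [ 0.0701724  -0.00153777] need [ 0.00078265 -0.00158967]
84 [0.55635783 0.12280048 0.04114366]
belly [0.55793804 0.12130847 0.02914713] [0.54737131 0.05216707 0.18553114]
```

```bash
python3 -c "
from workcell import bot
print(bot.job_done())"
```

```text
the job is handed in; nothing more can be done
None
```

I pushed the bud vase to about 2 mm from the wheel's centre (limit 7 mm), measured from the wrist camera, then backed the arm clear and handed the job in; the hand-in returned no verdict.

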